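Shift the gearbox lever into the marked gear

ROBOT

A 6-joint arm with a two-finger parallel gripper is mounted at the origin on a cart in front of the work surface, level with it; the furniture and walls round the work are solid. World frame = base frame: x ahead of the robot, y to its left, z up, the work surface at z = 0. Lengths are in m, angles in rad, forces in N, time in s.
With the tool pointing down it reaches from about 0.25 to 0.775 m from the base axis. Payload 4 kg.
Tool frame: the origin (TCP) lies midway between the tips of the shut fingers; the grasp point (between the pads) lies 19 mm behind it; x points along the fingers, y is the direction in which the jaws open and shut, and the axes are right-handed (so a half turn about x gives the same grasp; the last joint's range is limited). The gripper opens to 94 mm and grips with 3 to 60 N. Pads are 16 mm wide; open, the fingers measure 119 mm over their backs; the gripper's body (75 mm by 177 mm) begins 78 mm behind the grasp point.
Start: joints at [-1.206, 0.087, 1.371, -0, 1.684, -0.103], TCP at [0.248, -0.491, 0.206] pointing down, gripper open.
Joint ranges: [-3.1, 3.1], [-0.76, 2.03], [0.27, 2.55], [-1.08, 4.22], [0.17, 2.65], [-2.57, 2.57]. Speed limits (rad/s): [2.79, 2.79, 3.14, 3.14, 3.14, 3.14].

INTERFACE

Orientations are given as [roll, pitch, yaw] about the fixed x, y, z axes, in that order (R = Rz(yaw) Ry(pitch) Rx(roll)).
In Python, from station import read_state, capture, finish_job gives the robot as it stands.
- The arm moves only by the tool apply_moves, never from a script. Its argument "series" is a list of rows, each a list of 3 entries, a list of its own where there are three numbers: the shift along the world's x, y, z in mm, then the turn, a rotation vector about the world's x, y, z in rad, then the opening, from 0 (shut) to 1 (fully open). In form: [[[x, y, z], [ax, ay, az], gripper], ...]. A call has 1 to 8 rows; each row is the pose to reach, as a shift and turn from the pose commanded when the call began; what a row does not reach only later rows make up. A row lasts 1/10 s, in which the tool goes at most 50 mm and 8.59 degrees, less where a joint would pass 70% of its speed; a pose out of reach is approached as far as the arm can. A call with a gripper value outside its range is refused whole. The fingers move at their own pace and stop on an object; "grip_force" is the grip in N (left out, the last holds). Time passes only in rows, so rows that repeat a pose let the fingers close. It gives the time, the measured TCP pose, the force and the opening at its end, in the units of the state.
- read_state(): the state, without advancing time (a new reading comes with each control period).
- capture(name): name is "side" or "top"; returns a dict with "pixels" (480x640x3 uint8, blue, green, red), "range_z" (480x640 float32, m along the optical axis (not along the pixel's ray), 0 where there is no reading), "vfov" (degrees; the focal length in pixels is half the picture's height over the tangent of half this angle, whatever the lens; pixels are square), "cx", "cy" (the principal point, pixels), "eye" and "attitude" of the camera in the world. Camera axes: x right, y up, looking along -z (the intrinsics and any distortion apply to the point x, -y, -z); pixel columns grow to the right and rows downward; lengths in m; the calibration is good to about 2 mm. A picture is of the moment at which its call begins.
- finish_job(): hands the job in, once; it reports no verdict.
The state is a dict: "t": time; "q": joint angles; "qvel": joint speeds; "tau": joint torques, N m; "eef_pos": TCP position; "orientation": TCP orientation; "ft_force": force on the tool from outside, world axes, zero at the start; "moment": the same for the moment, N m; "finger_gap": finger opening in m.
Only numpy, scipy, OpenCV 4.12 (cv2) and the standard library are available. Lean on these libraries where they do the work, as an engineer would, in place of code of your own. Each camera call takes 0.05 s, during which the arm holds its last target. There are 200 camera calls.

TASK

Shift the gearbox by pushing its black lever with the fingertips: out of the middle slot into the cross channel, across, and fully home in the slot whose end carries the green plug. Only push the lever, never grip or pinch its handle between the fingers, and leave the loose things on the table where they stand. Finish clear of the lever, which stays in gear.

Things in the scene. Friction and masses are not known exactly. Their poses are not given: they have to be found in the camera images.
- gearbox: Grey gearbox fixed to the table: flange 156 x 206 mm, 90 mm high to the top of its gate plate; a blue motor (up to 86 mm high) sticks out of its far side to 138 mm from the origin, a steel shaft out of its right. Origin on the table under the gate's centre. +x points to its far side (away from the robot within 0.35 rad), +y to its left, z up.
- gate_centre (a point): Centre of the gate in the aluminium plate, 90 mm above the table; axes as the gearbox. Three slots along x at y = -25, 0, +25 mm, 13 mm wide, joined at their middles by a cross channel (neutral) along y at x = 0, 18 mm wide, corners rounded. The gate stops the 8 mm stem: it changes column only within about 5 mm of x = 0. It starts near the near end of the middle slot.
- lever_grip (a point): Middle of the lever's black pear-shaped handle, on its axis, z up the lever. Round, 35 mm thick at most; reaches 45 mm down and 36 mm up from here (top at most 190 mm over the table). The lever tilts about a point 10 mm above the table under the gate's centre, 140 mm from here: upright this is 150 mm over the table; it goes 39 mm near or far and 41 mm left or right.
- lever_stem (a point): Point of the lever's axis 80 mm from its pivot, level with the gate plate's top when upright: shows which part of the gate the stem is in.
- lever_fore (a joint): Tilt of the lever along the slots, rad: 0 in the cross channel (neutral), +0.28 fully home in a far (+x) slot, -0.28 fully home in a near slot. Friction holds it where it is left (about 2 N at the handle moves it); no springs.
- lever_side (a joint): Tilt of the lever across the slots, rad: +0.30 at the left column (+y), 0 middle column, -0.30 right column. Same friction, no springs.
- plug_green: The green marker plug, a disc of 18 mm diameter and 5 mm height on the gate plate (origin at its underside, 90 mm above the table). It sits just beyond the closed end of one of the four outer slots, at x = +-42.5 mm, y = +-25 mm of the gearbox; white plugs of the same size are at the other three. The signs differ from start to start.
- grip_near: The near face of the lever's handle (named in the gearbox's frame). Its origin is the same point as lever_grip.
- grip_far: The far face of the lever's handle (named in the gearbox's frame). Its origin is the same point as lever_grip.
- grip_left: The left face of the lever's handle (named in the gearbox's frame). Its origin is the same point as lever_grip.
- grip_right: The right face of the lever's handle (named in the gearbox's frame). Its origin is the same point as lever_grip.
- lid: Bystander: the dark brown teapot lid, 80 mm across, 34 mm high, loose on the table beside the gearbox; origin at its underside.
- cup: Bystander: the mauve clay cup, 65 mm across, 47 mm high, loose on the table beside the gearbox; origin at its underside.
- cork: Bystander: the mottled cork block, 58 x 55 x 22 mm, loose on the table beside the gearbox; origin at its underside.
- mallet: Bystander: the wooden mallet lying on its side, 150 x 93 x 35 mm, loose on the table beside the gearbox; origin at its underside.
- tin: Bystander: the grey tin, 55 mm across, 58 mm high, loose on the table beside the gearbox; origin at its underside.

How it is judged:
On the way:
1. the lever has gone across the neutral channel to an outer column ((value of joint lever_side above 0.2 rad or value of joint lever_side below -0.2 rad) and value of joint lever_fore between -0.15 and 0.15 rad), for 0.02 s.
At the end, for the whole second after the job is handed in: The lever is at rest in the slot at the green plug (stem within 32 mm of the plug's centre, seen from above), fully home: tilted at least 0.245 of 0.28 rad along the slot and at least 0.24 of 0.30 rad to that side ((value of joint lever_side above 0.24 rad or value of joint lever_side below -0.24 rad) and (value of joint lever_fore above 0.245 rad or value of joint lever_fore below -0.245 rad) and horizontal distance between lever_stem and plug_green below 0.032 m and velocity of joint lever_fore between -0.05 and 0.05 rad/s); the robot touches nothing.
It fails at once if the lever's handle is pinched between the fingers (fingers press on opposite faces of it, over 2 N each) ((contact force between the fingers and grip_near above 2 N and contact force between the fingers and grip_far above 2 N) or (contact force between the fingers and grip_left above 2 N and contact force between the fingers and grip_right above 2 N)).
It fails at once if a loose bystander is moved more than 20 mm, or lifted (distance of any of lid, cup, cork, mallet, tin from where it was at the start of the episode above 0.02 m).
It also fails if it takes over 51 s, if anything falls off the work surface, if the arm or the gripper's body presses on something with over 40 N, if the wrist force passes 120 N, or if a joint passes its speed limit or range.

## Working session

There is one attempt and no reset: what is moved stays moved. The work goes in short steps, Python scripts to look and compute and a tool call to move; the robot and the scene stay as the last step left them, time stands still between calls to the robot, and variables do not carry over. Pictures are saved under pics/ and viewed, about 8 in all and at most 12, crops included, and the job is handed in when it is done.

Besides the shell and the picture viewer there is one more tool, called after "Emit:" as name(argument=value, ...) on one line, values as JSON. apply_moves: Moves the arm, as the interface text tells. Its arguments: {"type":"object","properties":{"series":{"type":"array","items":{"type":"array"}},"grip_force":{"type":"number"}},"required":["series"]}

```bash
mkdir -p pics; cat > h.py <<'E'
import numpy as np, cv2
from station import read_state, capture, finish_job
from scipy.spatial.transform import Rotation as R
def cam(name):
    c=capture(name); return c
def att(c):
    a=np.array(c["attitude"],float)
    if a.shape==(3,3): return a
    return R.from_euler('xyz',a).as_matrix() if a.size==3 else R.from_quat(a).as_matrix()
def cloud(c):
    f=240/np.tan(np.radians(c["vfov"])/2); z=c["range_z"]
    v,u=np.mgrid[0:480,0:640]
    p=np.stack([(u-c["cx"])/f*z,-(v-c["cy"])/f*z,-z],-1)
    P=p@att(c).T+np.array(c["eye"]); P[z==0]=np.nan
    return P
E
python3 - <<'E'
from h import *
s=read_state();print({k:np.round(v,3) for k,v in s.items()})
for n in("top","side"):
    c=capture(n);print({k:v for k,v in c.items() if k not in("pixels","range_z")})
    cv2.imwrite(f"pics/{n}0.png",c["pixels"]);np.save(n+"0.npy",cloud(c))
E
```

```text
{'t': np.float64(0.0), 'q': array([-1.206,  0.088,  1.372, -0.   ,  1.684, -0.103]), 'qvel': array([-0.001,  0.   , -0.   , -0.001, -0.   ,  0.002]), 'tau': array([-0.0000e+00, -3.4018e+01, -3.0243e+01,  7.2000e-02,  3.3000e-02,
       -0.0000e+00]), 'eef_pos': array([ 0.248, -0.49 ,  0.204]), 'orientation': array([-1.662,  1.569,  1.948]), 'ft_force': array([ 0.693, -0.362, -0.595]), 'moment': array([-0.002,  0.051,  0.061]), 'finger_gap': np.float64(0.094)}
{'vfov': 49.89709579631383, 'cx': 320.7300609102833, 'cy': 236.5457776705269, 'eye': array([0.37298528, 0.04214502, 1.27906097]), 'attitude': array([ 0.13883907, -0.01915325, -1.5456765 ])}
{'vfov': 49.47253865145958, 'cx': 314.2281599497651, 'cy': 237.42256878416126, 'eye': array([0.39985638, 1.07034455, 0.7209901 ]), 'attitude': array([ 1.03656111,  0.00509703, -3.00670792])}
```

View pics/top0.png

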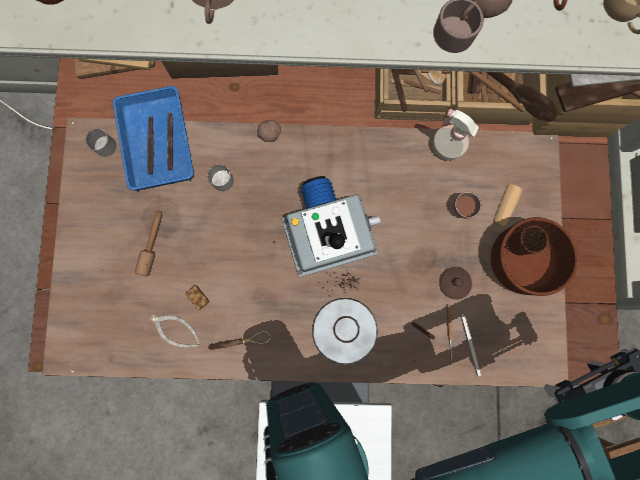

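View pics/side0.png

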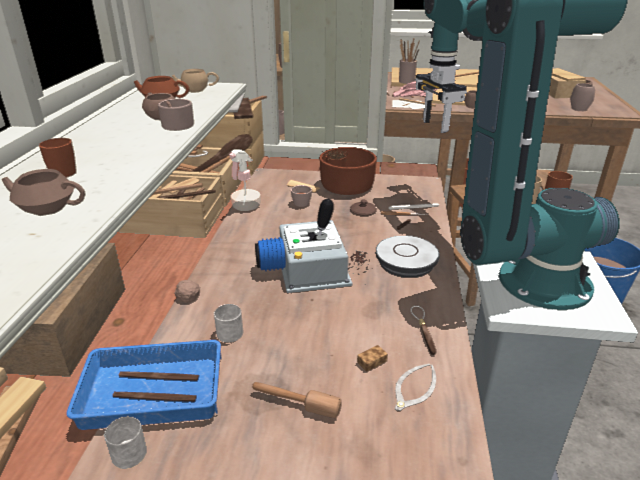

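The top view shows the gearbox around (332,232), the motor at (317,190), the black handle at (335,240) and the green plug at (315,216), which is far-left. I'll enlarge it and measure.

```bash
python3 - <<'E'
from h import *
im=cv2.imread("pics/top0.png");P=np.load("top0.npy")
cv2.imwrite("pics/crop0.png",cv2.resize(im[170:290,260:400],None,fx=5,fy=5,interpolation=cv2.INTER_CUBIC))
hsv=cv2.cvtColor(im,cv2.COLOR_BGR2HSV)
g=cv2.inRange(hsv,(45,120,60),(80,255,255));g[:180]=0;g[260:]=0;g[:,:280]=0;g[:,380:]=0
v,u=np.nonzero(g);print("green",u.mean(),v.mean(),len(u),np.nanmedian(P[v,u],0))
# plate: z 0.085-0.095
reg=np.zeros((480,640),bool);reg[180:285,270:390]=1
m=reg&(abs(P[...,2]-0.09)<0.008)&(im.min(-1)>190)
q=P[m];print("plate",len(q),q.mean(0)); r=cv2.minAreaRect((q[:,:2]*1000).astype(np.float32));print(r)
k=reg&(P[...,2]>0.105)&(im.max(-1)<70);q=P[k];print("handle",len(q),q.mean(0),q.min(0),q.max(0))
b=cv2.inRange(hsv,(100,150,40),(125,255,255))>0;q=P[b&reg];print("motor",q.mean(0),q.max(0))
S=np.load("side0.npy");si=cv2.imread("pics/side0.png")
k=np.zeros((480,640),bool);k[190:250,300:345]=1;k&=(si.max(-1)<60)&(S[...,2]>0.105);q=S[k];print("side handle",len(q),q.mean(0),q.min(0),q.max(0))
E
```

```text
green 315.0833333333333 216.02777777777777 36 [0.58686003 0.03816068 0.09430016]
plate 1578 [0.55609544 0.0014685  0.08962041]
((555.3554077148438, 1.3309555053710938), (123.21292114257812, 107.5357666015625), 17.985706329345703)
handle 203 [ 0.52069179 -0.00866596  0.17227725] [ 0.504721   -0.02659027  0.14324717] [0.54043574 0.00815293 0.18368811]
motor [nan nan nan] [nan nan nan]
side handle 318 [0.52315312 0.00165422 0.15129652] [ 0.50628771 -0.01372738  0.11035495] [0.53960522 0.00982153 0.1822808 ]
```

View pics/crop0.png

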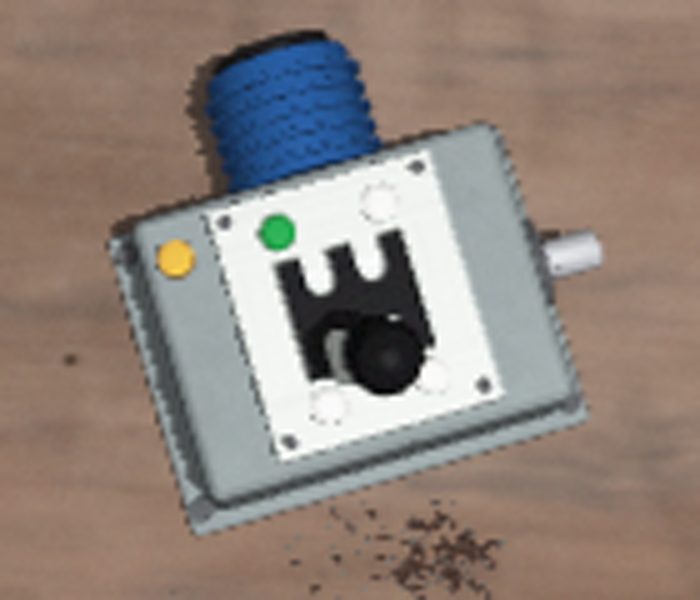

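```bash
python3 - <<'E'
from h import *
s=read_state();M=R.from_euler('xyz',s["orientation"]).as_matrix();print(M.round(3))
y=M[:,1];a=np.arctan2(y[1],y[0]);print("jaw yaw",a)
yaw=.313;d=[(yaw+k*np.pi/2-a+np.pi)%(2*np.pi)-np.pi for k in range(4)];print("turn for jaw along gx,gy,-gx,-gy",np.round(d,3))
E
```

```text
[[-0.001  0.451 -0.893]
 [ 0.002 -0.893 -0.451]
 [-1.    -0.002 -0.   ]]
jaw yaw -1.1030481614474457
turn for jaw along gx,gy,-gx,-gy [ 1.416  2.987 -1.726 -0.155]
```

Emit:
apply_moves(series=[[[0,0,44],[0,0,0],0],[[28,58,44],[0,0,-0.05],0],[[56,116,44],[0,0,-0.1],0],[[80,166,44],[0,0,-0.155],0],[[100,208,44],[0,0,-0.155],0],[[120,250,44],[0,0,-0.155],0],[[140,292,44],[0,0,-0.155],0],[[160,334,44],[0,0,-0.155],0]], grip_force=20)

```text
t: 0.9
eef_pos: [0.3995, -0.1733, 0.2492]
orientation: [-0.682, 1.571, 2.772]
ft_force: [1.2, -0.1, 0.0]
finger_gap: 0.0338
```

Emit:
apply_moves(series=[[[20,42,0],[0,0,0],0],[[40,86,0],[0,0,0],0],[[61,130,0],[0,0,0],0],[[61,130,0],[0,0,0],0],[[61,130,-40],[0,0,0],0],[[61,130,-80],[0,0,0],0],[[61,130,-115],[0,0,0],0],[[61,130,-115],[0,0,0],0]])

```text
t: 1.7
eef_pos: [0.4557, -0.0452, 0.1285]
orientation: [-0.485, 1.558, 2.969]
ft_force: [-0.4, 0.5, 0.4]
finger_gap: 0.0007
```

Emit:
apply_moves(series=[[[0,0,0],[0,0,0],0],[[0,0,0],[0,0,0],0]])

```text
t: 1.9
eef_pos: [0.4617, -0.0461, 0.1371]
orientation: [2.55, 1.566, -0.279]
ft_force: [-0.6, -0.2, 0.8]
finger_gap: 0.0004
```

```bash
cat >> h.py <<'E'
yaw=.313;C=np.array([.555,.0013])
def loc(p):
    d=np.asarray(p)[...,:2]-C;c,s=np.cos(yaw),np.sin(yaw)
    return np.stack([d[...,0]*c+d[...,1]*s,-d[...,0]*s+d[...,1]*c],-1)
def wor(l): c,s=np.cos(yaw),np.sin(yaw);return C+np.array([l[0]*c-l[1]*s,l[0]*s+l[1]*c])
def tcp():
    s=read_state();M=R.from_euler('xyz',s["orientation"]).as_matrix()
    print("t",s["t"],"tcp",np.round(s["eef_pos"],4),"loc",loc(s["eef_pos"]).round(4),"F",np.round(s["ft_force"],1),"jaw loc yaw",np.round(np.arctan2(M[1,1],M[0,1])-yaw,3),"down",M[:,0].round(3))
def look(tag,n="side",box=(150,300,260,440),f=4):
    c=capture(n);im=c["pixels"];r0,r1,c0,c1=box
    cv2.imwrite(f"pics/{tag}.png",cv2.resize(im[r0:r1,c0:c1],None,fx=f,fy=f,interpolation=cv2.INTER_CUBIC))
    return im,cloud(c)
def handle():
    for n,b in(("top",(200,260,290,370)),("side",(185,255,280,370))):
        c=capture(n);im=c["pixels"];P=cloud(c);k=np.zeros((480,640),bool);k[b[0]:b[1],b[2]:b[3]]=1
        hs=cv2.cvtColor(im,cv2.COLOR_BGR2HSV)
        k&=(im.max(-1)<50)&(P[...,2]>.11)&(P[...,2]<.195);q=P[k]
        if len(q): l=loc(q);print(n,len(q),"loc lo",np.percentile(l,3,0).round(4),"hi",np.percentile(l,97,0).round(4),"zmax",q[:,2].max().round(3),"top pt",loc(q[q[:,2]>q[:,2].max()-.004]).mean(0).round(4))
E
python3 - <<'E'
from h import *
tcp();handle();look("a1")
E
```

```text
t 1.9 tcp [ 0.4617 -0.0461  0.1371] loc [-0.1034 -0.0164] F [-0.6 -0.2  0.8] jaw loc yaw -1.572 down [ 0.004 -0.001 -1.   ]
top 16 loc lo [-0.0347  0.0063] hi [-0.0162  0.0165] zmax 0.171 top pt [-0.0278  0.0127]
side 317 loc lo [-0.0454 -0.001 ] hi [-0.0164  0.017 ] zmax 0.182 top pt [-0.0379  0.0016]
```

View pics/a1.png

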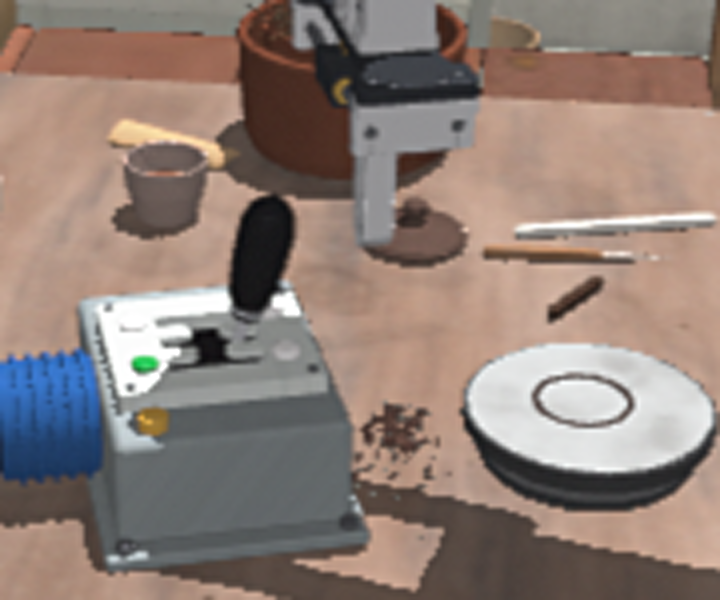

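Emit:
apply_moves(series=[[[-5,16,0],[0,0,0],0],[[9,21,0],[0,0,0],0],[[23,25,0],[0,0,0],0],[[37,30,0],[0,0,0],0],[[46,33,0],[0,0,0],0],[[55,36,0],[0,0,0],0],[[64,39,0],[0,0,0],0],[[64,39,0],[0,0,0],0]])

```text
t: 2.85
eef_pos: [0.5255, -0.006, 0.1346]
orientation: [3.04, 1.569, 0.211]
ft_force: [0.6, -0.1, -0.2]
finger_gap: 0.0005
```

Emit:
apply_moves(series=[[[0,0,0],[0,0,0],0],[[0,0,0],[0,0,0],0]])

```text
t: 3.05
eef_pos: [0.5241, -0.0063, 0.1343]
orientation: [-1.547, 1.571, 1.907]
ft_force: [0.1, -0.3, -0.2]
finger_gap: 0.0002
```

```bash
python3 - <<'E'
from h import *
tcp();handle();look("a2")
E
```

```text
t 3.05 tcp [ 0.5241 -0.0063  0.1343] loc [-0.0317  0.0023] F [ 0.1 -0.3 -0.2] jaw loc yaw -1.571 down [-0.  0. -1.]
side 324 loc lo [-0.0146 -0.0004] hi [0.0116 0.0171] zmax 0.185 top pt [-0.0027  0.0038]
```

View pics/a2.png

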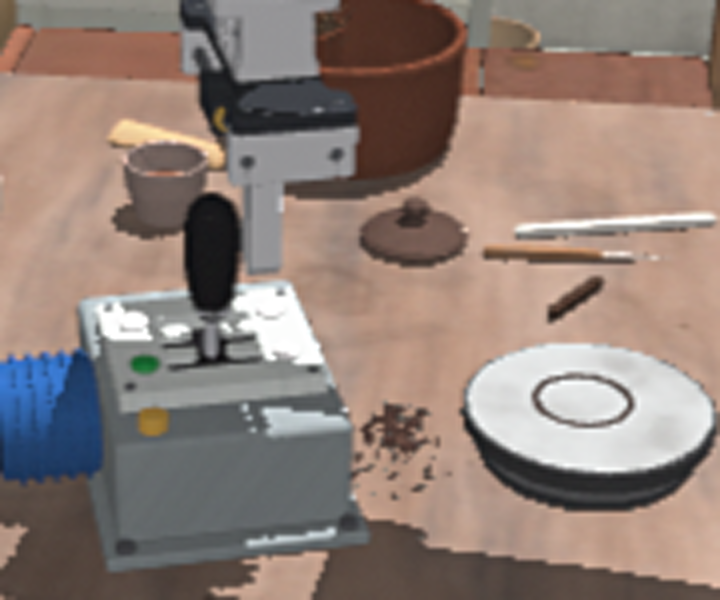

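The handle is nearly upright, about 1.5 mm short of neutral, with the stem in the cross channel. Next I'll go round to its right side.

Emit:
apply_moves(series=[[[-24,-8,0],[0,0,0],0],[[-24,-8,0],[0,0,0],0],[[-14,-39,0],[0,0,0],0],[[-4,-70,0],[0,0,0],0],[[-4,-70,0],[0,0,0],0],[[22,-61,0],[0,0,0],0],[[49,-52,0],[0,0,0],0],[[49,-52,0],[0,0,0],0]])

```text
t: 4.0
eef_pos: [0.5755, -0.0568, 0.1339]
orientation: [-2.592, 1.569, 0.864]
ft_force: [-0.1, -0.2, -0.7]
finger_gap: 0.0004
```

Emit:
apply_moves(series=[[[0,0,0],[0,0,0],0],[[0,0,0],[0,0,0],0]])

```text
t: 4.2
eef_pos: [0.5727, -0.058, 0.1344]
orientation: [-0.341, 1.57, 3.113]
ft_force: [-0.1, -0.4, -0.2]
finger_gap: 0.0008
```

```bash
python3 - <<'E'
from h import *
tcp();handle()
E
```

```text
t 4.2 tcp [ 0.5727 -0.058   0.1344] loc [-0.0015 -0.0619] F [-0.1 -0.4 -0.2] jaw loc yaw -1.571 down [-0.001  0.    -1.   ]
side 319 loc lo [-0.0145 -0.    ] hi [0.0112 0.0169] zmax 0.186 top pt [-0.0027  0.0028]
```

Emit:
apply_moves(series=[[[-6,19,0],[0,0,0],0],[[-9,29,0],[0,0,0],0],[[-12,38,0],[0,0,0],0],[[-15,47,0],[0,0,0],0],[[-17,54,0],[0,0,0],0],[[-19,60,0],[0,0,0],0],[[-21,64,0],[0,0,0],0],[[-22,67,0],[0,0,0],0]])

```text
t: 5.1
eef_pos: [0.5513, 0.0091, 0.134]
orientation: [-2.417, 1.571, 1.037]
ft_force: [0.7, -1.3, -1.5]
finger_gap: 0.0003
```

Emit:
apply_moves(series=[[[0,0,0],[0,0,0],0],[[0,0,0],[0,0,0],0]])

```text
t: 5.3
eef_pos: [0.5511, 0.009, 0.1342]
orientation: [-0.99, 1.57, 2.464]
ft_force: [0.1, -0.4, -0.5]
finger_gap: 0.0003
```

```bash
python3 - <<'E'
from h import *
tcp();handle();look("a3")
E
```

```text
t 5.3 tcp [0.5511 0.009  0.1342] loc [-0.0014  0.0085] F [ 0.1 -0.4 -0.5] jaw loc yaw -1.571 down [-0.001  0.001 -1.   ]
top 11 loc lo [-0.0199  0.0295] hi [-0.0169  0.0455] zmax 0.164 top pt [-0.0194  0.0416]
side 281 loc lo [-0.0134  0.0403] hi [0.0111 0.0604] zmax 0.18 top pt [-0.0023  0.0485]
```

View pics/a3.png

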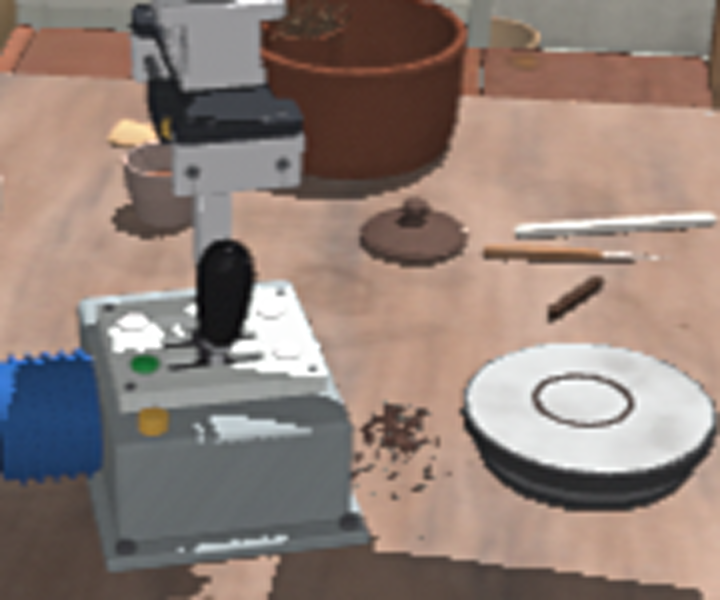

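Emit:
apply_moves(series=[[[-0.5,2,0],[0,0,0],0],[[-1,4,0],[0,0,0],0],[[-1,4,0],[0,0,0],0]])

```text
t: 5.75
eef_pos: [0.5502, 0.0121, 0.1343]
orientation: [1.215, 1.569, -1.614]
ft_force: [0.2, -3.4, -0.4]
finger_gap: 0.0005
```

```bash
python3 - <<'E'
from h import *
tcp();handle()
E
```

```text
t 5.75 tcp [0.5502 0.0121 0.1343] loc [-0.0012  0.0118] F [ 0.2 -3.4 -0.4] jaw loc yaw -1.571 down [-0.    -0.002 -1.   ]
top 10 loc lo [-0.0198  0.0339] hi [-0.0178  0.0499] zmax 0.161 top pt [-0.019   0.0494]
side 282 loc lo [-0.0135  0.0426] hi [0.0112 0.0624] zmax 0.179 top pt [-0.0029  0.0503]
```

Emit:
apply_moves(series=[[[5,-14,0],[0,0,0],0],[[5,-14,0],[0,0,0],0],[[-19,-22,0],[0,0,0],0],[[-43,-30,0],[0,0,0],0],[[-43,-30,0],[0,0,0],0],[[-49,-10,0],[0,0,0],0],[[-56,11,0],[0,0,0],0],[[-56,11,0],[0,0,0],0]])

```text
t: 6.65
eef_pos: [0.4945, 0.0258, 0.1349]
orientation: [-2.352, 1.569, 1.105]
ft_force: [-0.8, -0.3, -0.2]
finger_gap: 0.0003
```

Emit:
apply_moves(series=[[[0,0,0],[0,0,0],0],[[10,3,0],[0,0,0],0],[[19,6,0],[0,0,0],0],[[28,9,0],[0,0,0],0],[[36,12,0],[0,0,0],0],[[44,14,0],[0,0,0],0],[[50,16,0],[0,0,0],0],[[56,18,0],[0,0,0],0]])

```text
t: 7.45
eef_pos: [0.5506, 0.0415, 0.134]
orientation: [0.289, 1.57, -2.54]
ft_force: [-2.1, -1.8, -0.9]
finger_gap: 0.0005
```

Emit:
apply_moves(series=[[[0,0,0],[0,0,0],0],[[0,0,0],[0,0,0],0]])

```text
t: 7.65
eef_pos: [0.5506, 0.0421, 0.1342]
orientation: [-2.393, 1.57, 1.062]
ft_force: [0.1, 0.2, 0.7]
finger_gap: 0.0005
```

```bash
python3 - <<'E'
from h import *
tcp();handle();look("a4")
E
```

```text
t 7.65 tcp [0.5506 0.0421 0.1342] loc [0.0084 0.0402] F [0.1 0.2 0.7] jaw loc yaw -1.571 down [ 0.     0.001 -1.   ]
side 281 loc lo [0.0204 0.0445] hi [0.0535 0.0626] zmax 0.174 top pt [0.0426 0.0507]
```

View pics/a4.png

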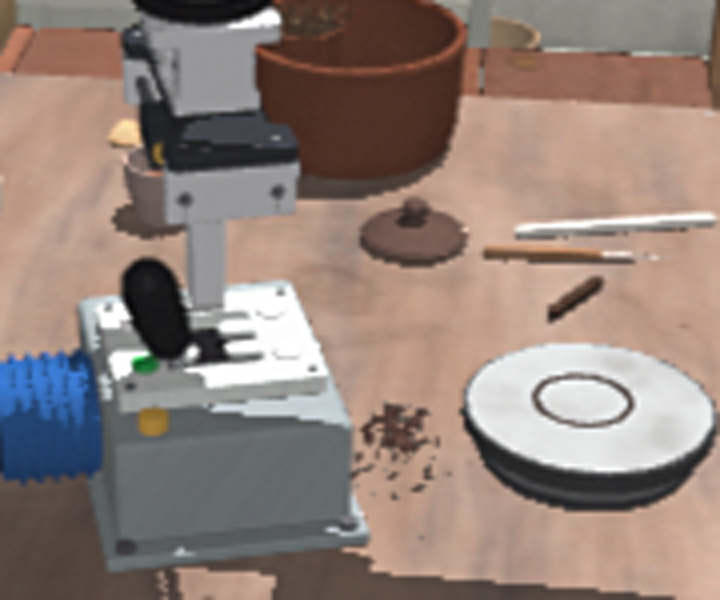

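The lever is now in the far-left slot, with the handle over the green plug at about (155,310). I'll keep pushing until it meets the stop.

Emit:
apply_moves(series=[[[3,1,0],[0,0,0],0],[[5,1.5,0],[0,0,0],0],[[5,1.5,0],[0,0,0],0],[[5,1.5,0],[0,0,0],0]])

```text
t: 8.2
eef_pos: [0.5536, 0.0429, 0.1341]
orientation: [-0.131, 1.566, -2.96]
ft_force: [-4.8, -1.3, 1.1]
finger_gap: 0.0005
```

Emit:
apply_moves(series=[[[2,0.6,0],[0,0,0],0],[[4,1.2,0],[0,0,0],0],[[4,1.2,0],[0,0,0],0],[[4,1.2,0],[0,0,0],0]])

```text
t: 8.6
eef_pos: [0.5557, 0.0435, 0.1338]
orientation: [-0.101, 1.561, -2.93]
ft_force: [-9.8, -2.7, 3.2]
finger_gap: 0.0004
```

```bash
python3 - <<'E'
from h import *
tcp();handle()
E
```

```text
t 8.6 tcp [0.5557 0.0435 0.1338] loc [0.0136 0.04  ] F [-9.8 -2.7  3.2] jaw loc yaw -1.571 down [-0.009 -0.002 -1.   ]
side 277 loc lo [0.0252 0.0443] hi [0.0573 0.0624] zmax 0.172 top pt [0.0454 0.0521]
```

Emit:
apply_moves(series=[[[3,1,0],[0,0,0],0],[[5,1.5,0],[0,0,0],0],[[5,1.5,0],[0,0,0],0],[[5,1.5,0],[0,0,0],0]])

```text
t: 9.1
eef_pos: [0.5581, 0.0444, 0.1333]
orientation: [-0.095, 1.555, -2.924]
ft_force: [-15.4, -3.3, 4.9]
finger_gap: 0.0006
```

```bash
python3 - <<'E'
from h import *
tcp();handle()
E
```

```text
t 9.1 tcp [0.5581 0.0444 0.1333] loc [0.0162 0.04  ] F [-15.4  -3.3   4.9] jaw loc yaw -1.572 down [-0.015 -0.003 -1.   ]
side 279 loc lo [0.0276 0.0452] hi [0.0595 0.063 ] zmax 0.171 top pt [0.0485 0.0502]
```

Emit:
apply_moves(series=[[[-15,-5,0],[0,0,0],0],[[-30,-10,0],[0,0,0],0],[[-60,-20,0],[0,0,0],0],[[-60,-20,50],[0,0,0],0],[[-90,-30,90],[0,0,0],0],[[-130,-40,110],[0,0,0],0],[[-170,-50,110],[0,0,0],0],[[-200,-60,110],[0,0,0],0]])

```text
t: 10.0
eef_pos: [0.3635, -0.0142, 0.2461]
orientation: [2.675, 1.566, -0.153]
ft_force: [-0.6, -0.2, 0.9]
finger_gap: 0.0003
```

Emit:
apply_moves(series=[[[0,0,0],[0,0,0],0],[[0,0,0],[0,0,0],0],[[0,0,0],[0,0,0],0]])

```text
t: 10.3
eef_pos: [0.3652, -0.0139, 0.2445]
orientation: [3.123, 1.57, 0.295]
ft_force: [-1.3, -0.6, 0.7]
finger_gap: 0.0002
```

```bash
python3 - <<'E'
from h import *
tcp();handle()
look("b1","top",(170,290,260,400),5)
im,P=look("b2","side",(190,270,270,370),8)
# compare bystanders via the top picture
a=cv2.imread("pics/top0.png")
# handle axis fit (side cloud): visible surface centreline per height
k=np.zeros((480,640),bool);k[185:260,270:370]=1;k&=(im.max(-1)<50)&(P[...,2]>.11)&(P[...,2]<.195)
for n,pp,ii in(("now",P,im),("start",np.load("side0.npy"),cv2.imread("pics/side0.png"))):
    k=np.zeros((480,640),bool);k[185:260,270:370]=1;k&=(ii.max(-1)<50)&(pp[...,2]>.11)&(pp[...,2]<.195)
    q=pp[k];l=loc(q)
    for z in(.12,.13,.14,.15,.16):
        s=abs(q[:,2]-z)<.004
        if s.sum()>4: x=(l[s,0].min()+l[s,0].max())/2;print(n,z,"x mid",x.round(4),"tan",(x/(z-.01)).round(3),"ymax",l[s,1].max().round(4))
E
```

```text
t 10.3 tcp [ 0.3652 -0.0139  0.2445] loc [-0.1853  0.044 ] F [-1.3 -0.6  0.7] jaw loc yaw -1.571 down [ 0.001  0.    -1.   ]
top 276 loc lo [0.0184 0.0247] hi [0.0534 0.0602] zmax 0.175 top pt [0.0436 0.0476]
side 271 loc lo [0.0207 0.045 ] hi [0.0533 0.0622] zmax 0.173 top pt [0.0433 0.0505]
now 0.12 x mid 0.0295 tan 0.268 ymax 0.0533
now 0.13 x mid 0.0345 tan 0.288 ymax 0.0578
now 0.14 x mid 0.0378 tan 0.291 ymax 0.0625
now 0.15 x mid 0.0405 tan 0.289 ymax 0.0634
now 0.16 x mid 0.0413 tan 0.276 ymax 0.0635
start 0.12 x mid -0.0254 tan -0.231 ymax 0.017
start 0.13 x mid -0.0263 tan -0.219 ymax 0.0165
start 0.14 x mid -0.0289 tan -0.222 ymax 0.0182
start 0.15 x mid -0.0308 tan -0.22 ymax 0.0178
start 0.16 x mid -0.0335 tan -0.223 ymax 0.0185
```

View pics/b1.png

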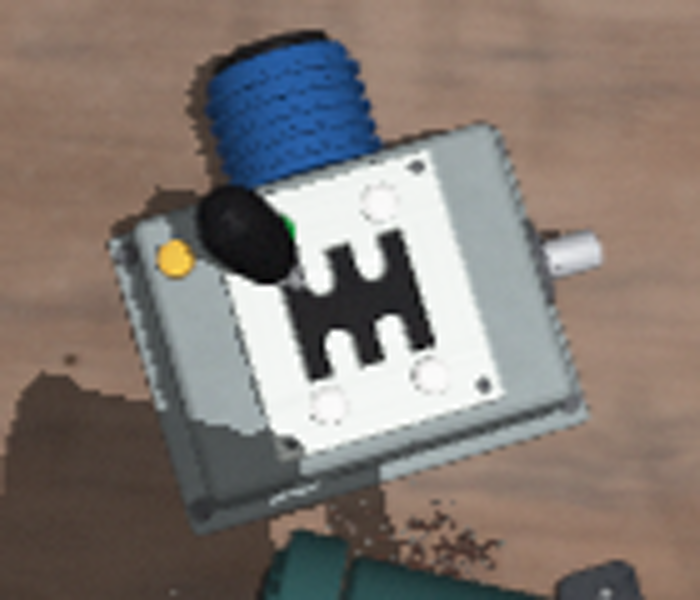

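View pics/b2.png

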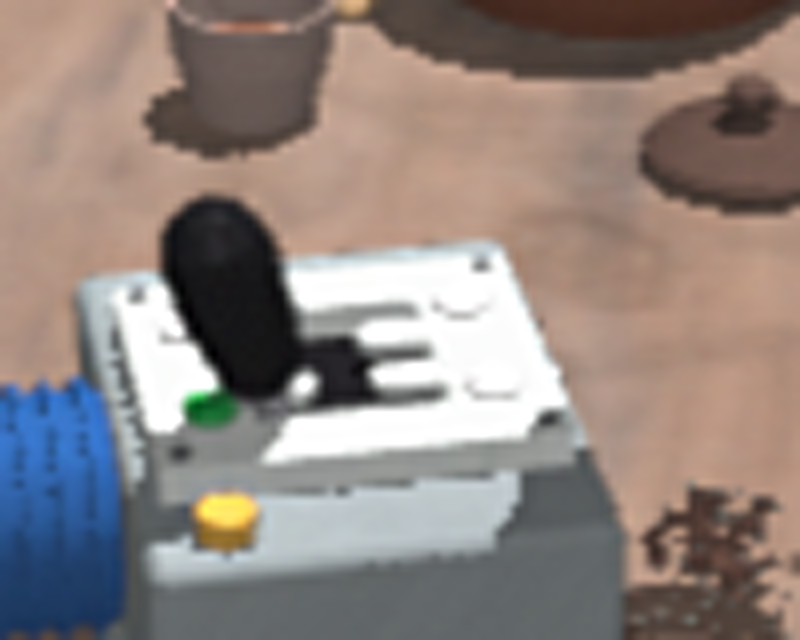

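```bash
python3 -c "
from h import *
tcp();print(finish_job())"
```

```text
t 10.5 tcp [ 0.3649 -0.0139  0.2441] loc [-0.1856  0.0441] F [ 0.2 -0.1  0.4] jaw loc yaw -1.57 down [-0.001  0.    -1.   ]
the job is handed in; nothing more can be done
None
```

The lever is in gear in the far-left slot at the green plug, and I handed the job in at t = 10.5 s. With the fingers shut, I pushed the handle from its near side into neutral, then from its right side across to the left column, then from its near side to the far stop. The handle was never gripped.

**Position after letting go:** both cameras put the lever at about +0.28 rad along the slot and +0.30 rad to the left. These come from handle measurements good to about ±0.02 rad; the joint angles themselves were not readable.

**At the stop:** the push force climbed to about 15 N. The handle sprang back about 5 mm when released, from a soft stop I think, since it came to rest at the fully-home value.

**Clearance:** the fingertips finished about 200 mm from the lever with no contact force. The tool's path kept clear of the loose things. The cup and lid looked undisturbed in the last side picture; I did not check the others afterwards.

No check failed, but `finish_job()` gives no verdict.

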